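# Kit the ferrules and the connector into their fitted holders

### The job

Kit the parts for the next cable job: put the ferrule tub, the slim ferrule vial, the ferrule carton and the black connector each into the grey holder made for its outline (tub in the large round well, vial in the small round well, carton in the wide tray, connector in the narrow tray), set down without dropping them, the right way up, centred and flat on the holder's floor. Leave the roll of tape and the metal gauge block lying where they are.

Things in the scene. Friction and masses are not known exactly. Their poses are not given: they have to be found in the camera images.
- tub: round ferrule tub with a wide black screw lid, standing upright; 51 mm high, body 46 mm across, lid (the top 12 mm) 50 mm across. Origin at the centre of its underside, z up. Stiff; grasp round the body
- vial: slim clear round vial with a white screw cap, standing upright; 30 mm across, 50 mm high. Origin at the centre of its underside, z up
- carton: small brown cardboard carton with a white label, closed and rigid, lying flat; 46 mm along its x, 70 mm along its y, 34 mm high. Origin at the centre of its underside, z up
- connector: black cable connector lying flat on the work surface; 32 mm wide along its x, 64 mm along its y, 28 mm high. The solid body runs from y = -32 to y = +20 mm, beyond that are only thin pins. Origin at the centre of the 64 mm length at the underside, z up; grasp across x at about y = -6 mm
- tub_holder: fixed grey plastic holder, origin at the centre of its underside on the work surface, z up; floor 3 mm thick, rim 10 mm above the work surface. A square plate 76 mm on a side with a round well 66 mm across inside, wall 3 mm: the larger of the two round wells, for the tub. The four holders stand in a row at the front edge, on the right
- vial_holder: fixed grey plastic holder, origin at the centre of its underside on the work surface, z up; floor 3 mm thick, rim 10 mm above the work surface. A square plate 56 mm on a side with a round well 46 mm across inside, wall 3 mm: the smaller of the two round wells, for the vial. Two machines 0.32 m tall stand behind the row of holders, fronts at x = 0.53 m, the left one from y = -0.03 m: keep in front of them
- carton_holder: fixed grey plastic holder, origin at the centre of its underside on the work surface, z up; floor 3 mm thick, rim 10 mm above the work surface. A rectangular tray, inside 86 mm along its x and 62 mm along its y, wall 4 mm: the wider of the two trays, for the carton, whose long side (its y) goes along the holder's x, either way round
- connector_holder: fixed grey plastic holder, origin at the centre of its underside on the work surface, z up; floor 3 mm thick, rim 10 mm above the work surface. A rectangular tray, inside 80 mm along its x and 48 mm along its y, wall 4 mm: the narrower of the two trays, for the connector, whose long side (its y) goes along the holder's x, either way round
- tape_roll: roll of black tape lying flat, 57 mm across, 19 mm high; a bystander, stays where it is. Origin at the centre of its underside
- bore_gauge: bare aluminium gauge block with five small bores in its top, 32 mm along its x, 78 mm along its y, 22 mm high; a bystander, stays where it is. Origin at the centre of its underside
Not all that is in view belongs to the job. What is meant by the tub is not green or yellow, and is the larger of those in its own colour.

How it is judged (in metres and radians):
At the end, for the whole second after the job is handed in: Tub, vial, carton and connector each in their own holder: within 12 mm of its centre along both holder axes, underside under 7 mm above the work surface, within 0.12 rad of upright, released, at rest; tape roll and gauge block within 20 mm of where they lay (x of tub in the frame of tub_holder between -0.012 and 0.012 m and y of tub in the frame of tub_holder between -0.012 and 0.012 m and z of tub in the frame of tub_holder below 0.007 m and angle between each of tub, vial, carton, connector's own z axis and vertical below 0.12 rad and linear speed of each of tub, vial, carton, connector below 0.02 m/s and contact force between each of tub, vial, carton, connector and the fingers below 0.1 N and x of vial in the frame of vial_holder between -0.012 and 0.012 m and y of vial in the frame of vial_holder between -0.012 and 0.012 m and z of vial in the frame of vial_holder below 0.007 m and x of carton in the frame of carton_holder between -0.012 and 0.012 m and y of carton in the frame of carton_holder between -0.012 and 0.012 m and z of carton in the frame of carton_holder below 0.007 m and x of connector in the frame of connector_holder between -0.012 and 0.012 m and y of connector in the frame of connector_holder between -0.012 and 0.012 m and z of connector in the frame of connector_holder below 0.007 m and distance of each of tape_roll, bore_gauge from where it was at the start of the episode below 0.02 m); the robot touches nothing.
It fails at once if a part is dropped or thrown (moving freely through the air faster than 0.8 m/s) ((linear speed of tub above 0.8 m/s and contact force between tub and anything else below 0.01 N) or (linear speed of vial above 0.8 m/s and contact force between vial and anything else below 0.01 N) or (linear speed of carton above 0.8 m/s and contact force between carton and anything else below 0.01 N) or (linear speed of connector above 0.8 m/s and contact force between connector and anything else below 0.01 N)).
It fails at once if the roll of tape or the gauge block is moved more than 20 mm from where it lay (distance of any of tape_roll, bore_gauge from where it was at the start of the episode above 0.02 m).
It also fails if it takes over 128 s, if anything falls off the work surface, if the arm or the gripper's body presses on something with over 40 N, if the wrist force passes 120 N, or if a joint passes its speed limit or range.

### The arm

A 6-joint arm with a two-finger parallel gripper is mounted at the origin on a cart in front of the work surface, level with it; the furniture and walls round the work are solid. World frame = base frame: x ahead of the robot, y to its left, z up, the work surface at z = 0. Lengths are in m, angles in degrees, forces in N, time in s.
With the tool pointing down it reaches from about 0.35 to 0.875 m from the base axis. Payload 4.2 kg.
Tool frame: the origin (TCP) lies at the very end of the fingers, on their centre line; the grasp point (between the pads) lies 19 mm behind it; z points along the fingers, y is the line along which they close (so a half turn about z gives the same grasp; the last joint's range is limited). The gripper opens to 87 mm and grips with 3 to 60 N. Pads are 19 mm wide; open, the fingers measure 117 mm over their backs; the gripper's body (75 mm by 190 mm) begins 51 mm behind the grasp point.
Start: joints at [83.056, 22.042, 0.453, 0, -68.411, -14.817], TCP at [0.232, 0.58, 0.223] pointing down, gripper open.
Joint ranges: [-179.83, 179.83], [-69.29, 118.12], [-61.27, 80.66], [-181.25, 117.63], [-171.15, -9.14], [-177.46, 177.46]. Speed limits (degrees/s): [159.86, 159.86, 180, 180, 180, 180].

### API

Orientations are given as a 3x3 rotation matrix whose columns are the frame's x, y, z axes.
In Python, from station import sense, cams, r gives the robot as it stands. The module is installed in compiled form; this text tells all that it offers.
- The arm moves only by the tool step_arm, never from a script. Its argument "targets" is text: rows parted by semicolons, each of 4 numbers parted by spaces: the shift along the tool's x, y, z in cm, then the turn about the tool's z in degrees. In form: x y z turn; .... A call has 1 to 12 rows; each row shifts and turns the commanded pose from where the row before left it, along the tool's axes as they then stand; what a row does not reach is not made up. A row lasts 1/12 s, in which the tool goes at most 41.7 mm and 7.16 degrees, less where a joint would pass 70% of its speed; a pose out of reach is approached as far as the arm can. A call with a gripper value outside its range is refused whole. "claw" is the finger opening in cm, from 0 to 8.7, set as the call begins (left out, the last holds). The fingers move at their own pace and stop on an object; the grip force is fixed at half the most. Time passes only in rows, so rows that do not move let the fingers close. It gives the time, the measured TCP pose, the force, the opening and the grip force at its end, in the units of the state.
- sense(): the state, without advancing time (a new reading comes with each control period).
- cams.capture(name): name is "scene" or "top"; returns a dict with "frame" (400x640x3 uint8, blue, green, red), "vertical_fov" (degrees; the focal length in pixels is half the picture's height over the tangent of half this angle, whatever the lens; pixels are square), "cx", "cy" (the principal point, pixels), "eye" and "rotation" of the camera in the world. Camera axes: x right, y down, z forward; pixel columns grow to the right and rows downward; lengths in m; the calibration is good to about 2 mm. A picture is of the moment at which its call begins. There is no depth.
- r.finish_job(): hands the job in; it is judged then, once.
The state is a dict: "time_s": time; "joints": joint angles; "joint_velocities": joint speeds; "effort": joint torques, N m; "tcp_pos": TCP position; "ee_rot": TCP orientation; "wrist_force": force on the tool from outside, world axes, zero at the start; "moment": the same for the moment, N m; "gripper_width": opening from 0.0 (shut) to 1.0 (fully open); "gripper_force": force on a finger pad.
Only numpy, scipy, OpenCV 4.12 (cv2) and the standard library are available. Lean on these libraries where they do the work, as an engineer would, in place of code of your own. Each camera call takes 0.05 s, during which the arm holds its last target. There are 200 camera calls.

## Working session

There is one attempt and no reset: what is moved stays moved. The work goes in short steps, Python scripts to look and compute and a tool call to move; the robot and the scene stay as the last step left them, time stands still between calls to the robot, and variables do not carry over. Pictures are saved under pics/ and viewed, at most 14 in all, crops included, and the job is handed in when it is done.

Besides the shell and the picture viewer there is one more tool, called after ">>>" by a JSON object that holds its "op" and its "data". step_arm: Moves the arm, as the interface text tells. Its arguments: {"type":"object","properties":{"targets":{"type":"string"},"claw":{"type":"number"}},"required":["targets"]}

```bash
mkdir -p pics; cat > h.py <<'E'
import numpy as np, cv2
from station import sense, cams, r
def cap(n,f=None):
    c=cams.capture(n)
    if f: cv2.imwrite('pics/'+f,c['frame'])
    return c
def ray(c,u,v):
    f=c['frame'].shape[0]/2/np.tan(np.radians(c['vertical_fov'])/2)
    d=np.array(c['rotation'])@np.array([(u-c['cx'])/f,(v-c['cy'])/f,1.])
    return np.array(c['eye']),d
def onz(c,u,v,z):
    e,d=ray(c,u,v); return e+d*(z-e[2])/d[2]
def proj(c,p):
    f=c['frame'].shape[0]/2/np.tan(np.radians(c['vertical_fov'])/2)
    q=np.array(c['rotation']).T@(np.array(p)-np.array(c['eye']))
    return np.array([c['cx']+f*q[0]/q[2],c['cy']+f*q[1]/q[2]])
E
python3 - <<'E'
from h import *
for n in('scene','top'):
    c=cap(n,n+'0.png'); print(n,c['vertical_fov'],c['cx'],c['cy'],np.round(c['eye'],3),np.round(c['rotation'],3).tolist())
s=sense();print(s['time_s'],s['tcp_pos'],np.round(s['ee_rot'],3).tolist(),s['gripper_width'])
E
```

```text
scene 45.25880321431746 327.8988768082904 199.37048952503605 [-0.447  0.596  0.692] [[-0.52, -0.419, 0.744], [-0.854, 0.26, -0.45], [-0.005, -0.87, -0.493]]
top 50.930384206053475 319.45743026524457 206.28301801483488 [0.263 0.015 1.376] [[0.023, -0.981, 0.193], [-0.999, -0.027, -0.019], [0.024, -0.193, -0.981]]
0.1 [0.23149213 0.57996623 0.22156545] [[0.929, -0.371, -0.001], [-0.371, -0.929, -0.002], [0.0, 0.002, -1.0]] 1.000453939406346
```

View pics/scene0.png

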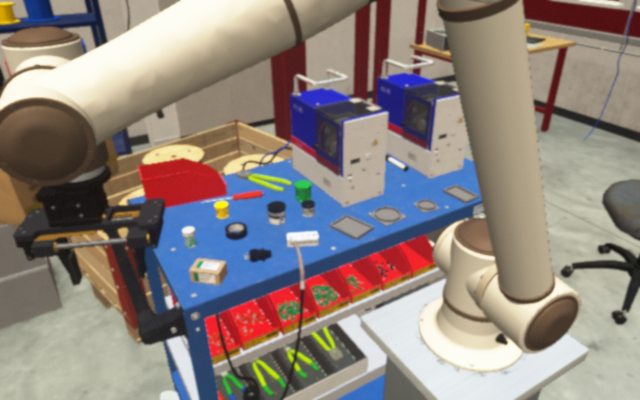

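View pics/top0.png

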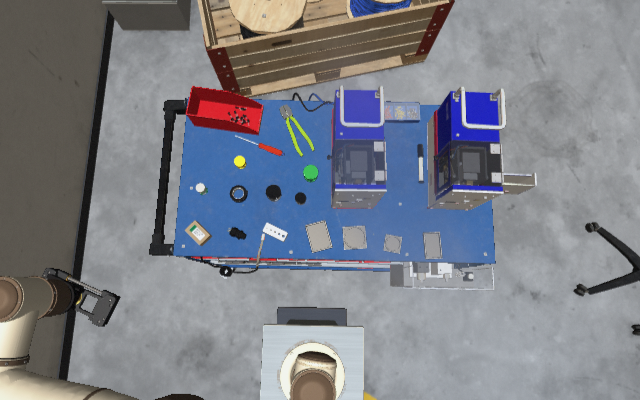

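The scene view shows, left to right, the white-capped vial (188,237), tape roll (235,230), larger black-lid jar (277,212), smaller black-lid jar (308,209), carton (208,271), connector (259,255), gauge (302,239), and a row of four holders (350–460, 190–228).
Candidates for the tub, in top pixels: yellow (239,161), green (311,172), large black (274,191), small black (301,198). I choose the large black one at (274,191). Next is a close crop.

```bash
python3 - <<'E'
from h import *
a=cv2.imread('pics/top0.png')
b=np.vstack([cv2.resize(a[165:265,180:313],None,fx=6,fy=6,interpolation=cv2.INTER_CUBIC)]);cv2.imwrite('pics/c1.png',b[:, :800])
cv2.imwrite('pics/c2.png',cv2.resize(a[205:275,295:455],None,fx=5,fy=5,interpolation=cv2.INTER_CUBIC))
E
```

```text
(no output)
```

View pics/c1.png

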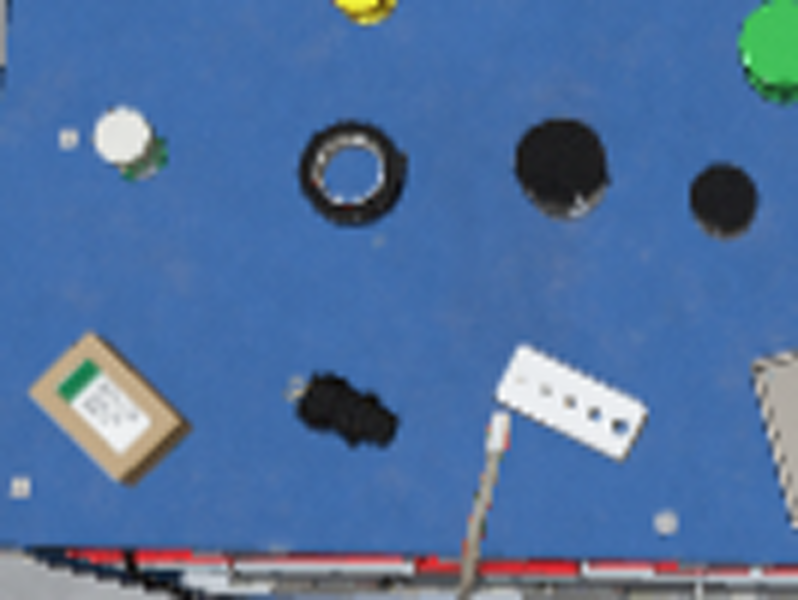

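View pics/c2.png

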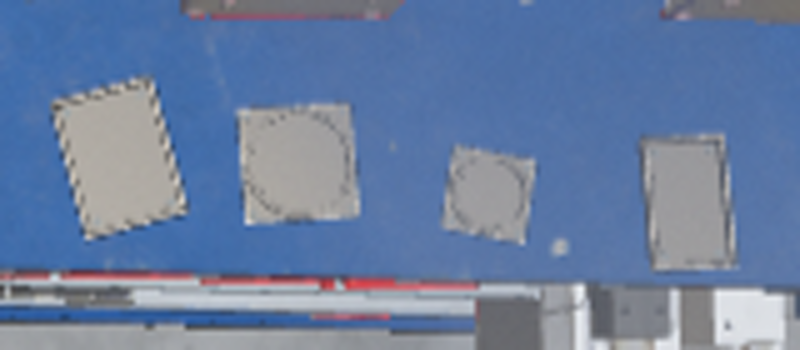

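```bash
cat > m.py <<'E'
from h import *
def blobs(c):
    hsv=cv2.cvtColor(c['frame'],cv2.COLOR_BGR2HSV)
    blue=((hsv[...,0]>100)&(hsv[...,0]<122)&(hsv[...,1]>110)&(hsv[...,2]>60))
    return ((~blue)*255).astype(np.uint8)
def rect(c,m,win,z):
    x0,y0,x1,y1=win; s=np.zeros_like(m); s[y0:y1,x0:x1]=m[y0:y1,x0:x1]
    k=max(cv2.findContours(s,0,cv2.CHAIN_APPROX_NONE)[0],key=cv2.contourArea)
    P=np.array([onz(c,u,v,z)[:2]*1000 for u,v in k[:,0]],np.float32)
    (x,y),(w,h),a=cv2.minAreaRect(P); 
    if w<h: w,h,a=h,w,a+90
    (ex,ey),er=cv2.minEnclosingCircle(P)
    return np.round([x,y,w+3.2,h+3.2,(a+90)%180-90,ex,ey,2*er+3.2],1), P
E
python3 - <<'E'
from m import *
c=cap('top'); m=blobs(c)
W=dict(tub=(260,178,288,208,.0255),small=(292,188,312,210,.02),vial=(193,180,211,198,.025),carton=(183,218,214,248,.017),connector=(226,222,250,244,.014),gauge=(258,218,290,244,.011),tape=(225,182,252,206,.0095),
ch=(300,217,335,256,.005),th=(339,222,370,253,.005),vh=(380,231,405,256,.005),nh=(420,229,445,262,.005))
print('x y long short angle(long from x) circ')
for n,w in W.items():
    print(n,rect(c,m,w[:4],w[4])[0])
# lid tops
g=cv2.cvtColor(c['frame'],cv2.COLOR_BGR2HSV)
d=((g[...,2]<60)*255).astype(np.uint8); print('lid',rect(c,d,W['tub'][:4],.051)[0]); print('small',rect(c,d,W['small'][:4],.05)[0])
wv=((g[...,1]<50)&(g[...,2]>170)).astype(np.uint8)*255; print('cap',rect(c,wv,W['vial'][:4],.05)[0])
E
```

```text
x y long short angle(long from x) circ
tub [569.3 142.5  57.4  49.2   2.3 569.4 140.8  59.9]
small [554.4  53.3  40.3  36.2   1.7 554.5  52.5  44.6]
vial [577.9 378.9  48.6  33.   47.  579.6 377.4  49.2]
carton [432.1 379.4  83.4  52.3  47.7 431.1 380.6  94. ]
connector [436.9 256.2  66.4  31.6  68.4 435.4 256.8  66.6]
gauge [427.4 138.9  84.1  76.   66.2 432.5 139.2  99.1]
tape [569.5 258.4  58.6  56.8  48.2 569.8 257.9  61.9]
ch [434.4 -10.   99.6  74.4  16.9 433.8 -10.8 117.6]
th [ 433.8 -128.1   81.6   80.     4.8  432.9 -128.4  107.4]
vh [ 416.  -253.6   63.    60.8   -9.   416.4 -253.7   80.5]
nh [ 413.7 -385.2   95.7   63.4    3.8  413.7 -385.   108.8]
lid [567.7 139.4  49.9  46.8  46.4 566.8 140.2  52.8]
small [550.5  51.7  35.6  33.4  47.3 549.6  52.5  38.7]
cap [576.9 375.7  30.1  28.8   4.3 576.4 376.4  31.9]
```

>>> {"op": "step_arm", "data": {"targets": "0 0 0 -5.44;0 0 0 -5.44;0 0 0 -5.44;0 0 0 -5.44;3.45 2.03 0.5 0;3.45 2.03 0.5 0;3.45 2.03 0.5 0;3.45 2.03 0.5 0;3.45 2.03 0.5 0;3.45 2.03 0.5 0;3.45 2.03 0.5 0;3.45 2.03 0.5 0", "claw": 6}}

```text
time_s: 1.15
tcp_pos: [0.509, 0.4167, 0.182]
ee_rot: [[1.0, 0.0, -0.0], [0.0, -1.0, -0.0], [-0.0, 0.0, -1.0]]
wrist_force: [0.5, 1.0, -1.1]
gripper_width: 0.687
gripper_force: 0.0
```

>>> {"op": "step_arm", "data": {"targets": "2.27 1.3 0 0;2.27 1.3 0 0;2.27 1.3 0 0;0 0 3.5 0;0 0 3.5 0;0 0 3.5 0;0 0 3 0;0 0 2 0;0 0 1.5 0;0 0 0 0"}}

```text
time_s: 1.98
tcp_pos: [0.5733, 0.3768, 0.0076]
ee_rot: [[1.0, -0.001, -0.007], [-0.001, -1.0, -0.006], [-0.007, 0.006, -1.0]]
wrist_force: [-0.8, 0.5, -0.2]
gripper_width: 0.686
gripper_force: 0.0
```

>>> {"op": "step_arm", "data": {"targets": "0 0 0 0;0 0 0 0;0 0 0 0;0 0 0 0;0 0 0 0;0 0 0 0", "claw": 2}}

```text
time_s: 2.48
tcp_pos: [0.576, 0.3793, 0.0135]
ee_rot: [[1.0, 0.0, 0.001], [0.0, -1.0, 0.001], [0.001, -0.001, -1.0]]
wrist_force: [0.0, -0.5, 0.3]
gripper_width: 0.319
gripper_force: 3.8
```

>>> {"op": "step_arm", "data": {"targets": "0 0 0 0;0 0 0 0;0 0 0 0;0 0 -1 0;0 0 -2 0;0 0 -2 0;0 0 -2 0;0 0 0 0"}}

```text
time_s: 3.15
tcp_pos: [0.5781, 0.381, 0.088]
ee_rot: [[1.0, 0.001, 0.007], [0.001, -1.0, 0.006], [0.007, -0.006, -1.0]]
wrist_force: [0.3, 0.8, -0.1]
gripper_width: 0.308
gripper_force: 29.7
```

```bash
python3 - <<'E'
from h import *
s=sense(); print(s['tcp_pos'],s['gripper_width']*87,s['gripper_force'])
a=cap('scene')['frame']; cv2.imwrite('pics/v1.png',cv2.resize(a[150:310,100:320],None,fx=3,fy=3,interpolation=cv2.INTER_CUBIC))
E
```

```text
[0.57814536 0.38097311 0.08796128] 26.82807744333332 29.728295307086228
```

View pics/v1.png

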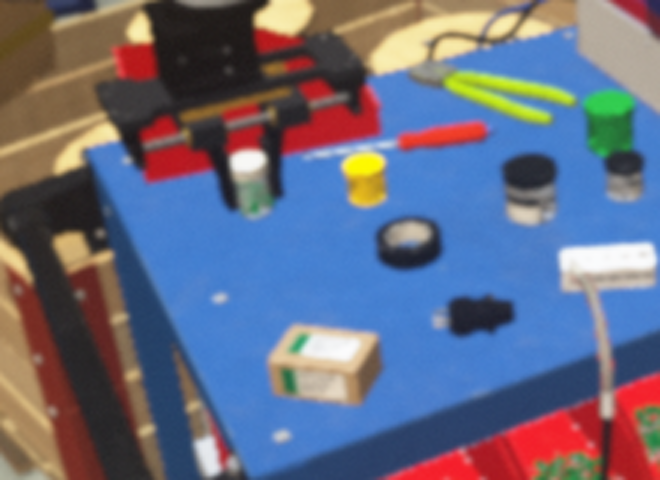

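>>> {"op": "step_arm", "data": {"targets": "0 0 -3 0;0 0 -3 0;0 0 -3 0;-1.4 3.8 0 0;-1.4 3.8 0 0;-1.4 3.8 0 0;-1.4 3.8 0 0;-1.4 3.8 0 0;-1.4 3.8 0 0;-1.4 3.8 0 0;-1.4 3.8 0 0;-1.4 3.8 0 0"}}

```text
time_s: 4.2
tcp_pos: [0.4479, 0.0353, 0.1717]
ee_rot: [[1.0, 0.0, -0.002], [0.0, -1.0, -0.0], [-0.002, 0.0, -1.0]]
wrist_force: [0.2, -0.7, 0.2]
gripper_width: 0.31
gripper_force: 29.7
```

>>> {"op": "step_arm", "data": {"targets": "-1.4 3.8 0 0;-1.4 3.8 0 0;0 4 0 0;0 4 0 0;0 4 0 0;0 4 0 0;0 2 0 0;0 0 0 0;0 0 0 0;0 0 0 0"}}

```text
time_s: 5.03
tcp_pos: [0.4211, -0.2185, 0.1718]
ee_rot: [[1.0, -0.0, -0.002], [-0.0, -1.0, 0.001], [-0.002, -0.001, -1.0]]
wrist_force: [-0.2, -0.2, -0.2]
gripper_width: 0.31
gripper_force: 29.7
```

>>> {"op": "step_arm", "data": {"targets": "-0.25 1.75 0 0;-0.25 1.75 0 0;0 0 3.5 0;0 0 3.5 0;0 0 3.5 0;0 0 2.5 0;0 0 1 0;0 0 0.5 0;0 0 0.5 0;0 0 0 0;0 0 0 0;0 0 0 0"}}

```text
time_s: 6.03
tcp_pos: [0.4176, -0.2539, 0.0236]
ee_rot: [[1.0, 0.001, 0.002], [0.001, -1.0, -0.001], [0.002, 0.001, -1.0]]
wrist_force: [0.0, -0.6, 0.6]
gripper_width: 0.309
gripper_force: 29.7
```

>>> {"op": "step_arm", "data": {"targets": "-0.1 0 0.3 0;0 0 0.2 0;0 0 0.2 0;0 0 0 0;0 0 0 0;0 0 0 0"}}

```text
time_s: 6.53
tcp_pos: [0.4163, -0.2542, 0.0162]
ee_rot: [[1.0, 0.0, 0.001], [0.0, -1.0, -0.0], [0.001, 0.0, -1.0]]
wrist_force: [-0.5, 1.0, 5.7]
gripper_width: 0.307
gripper_force: 30.2
```

Contact (5.7 N). Release and rise.

>>> {"op": "step_arm", "data": {"targets": "0 0 0 0;0 0 0 0;0 0 0 0;0 0 0 0;0 0 -1 0;0 0 -3 0;0 0 -4 0;0 0 -4 0;0 0 -3 0;0 0 0 0;0 0 0 0", "claw": 4.4}}

```text
time_s: 7.45
tcp_pos: [0.4167, -0.2541, 0.1673]
ee_rot: [[1.0, -0.0, 0.005], [-0.0, -1.0, -0.001], [0.005, 0.001, -1.0]]
wrist_force: [0.2, -0.3, -1.3]
gripper_width: 0.504
gripper_force: 0.0
```

>>> {"op": "step_arm", "data": {"targets": "0 -4 0 0;0 -4 0 0;0 -4 0 0;0 -4 0 0;0 -4 0 0;0 -4 0 0;0 -4 0 0;0 -4 0 0;0 -4 0 0;2.5 -3 0 0;4.1 -0.4 0 0;4.1 0 0 0", "claw": 7}}

```text
time_s: 8.45
tcp_pos: [0.5227, 0.1424, 0.1639]
ee_rot: [[1.0, 0.005, -0.003], [0.005, -1.0, -0.001], [-0.003, 0.001, -1.0]]
wrist_force: [0.8, 0.4, 1.0]
gripper_width: 0.8
gripper_force: 0.0
```

>>> {"op": "step_arm", "data": {"targets": "4.1 0 0 0;0 0 0 0;0 0 0 0;0 0 0 0"}}

```text
time_s: 8.78
tcp_pos: [0.5623, 0.1393, 0.1631]
ee_rot: [[1.0, -0.001, -0.005], [-0.001, -1.0, -0.002], [-0.005, 0.002, -1.0]]
wrist_force: [-0.0, 1.0, -0.9]
gripper_width: 0.803
gripper_force: 0.0
```

```bash
python3 - <<'E'
from m import *
s=sense(); print(s['tcp_pos'],s['gripper_width']*87)
c=cap('scene')
g=cv2.cvtColor(c['frame'],cv2.COLOR_BGR2HSV)
# lid black in scene view, ray at lid mid-height .045
p=proj(c,[.568,.140,.045]);print(p)
x,y=p.astype(int); d=((g[...,2]<75)*255).astype(np.uint8); w=d[y-14:y+12,x-16:x+16]
n,l,st,ce=cv2.connectedComponentsWithStats(w); i=1+np.argmax(st[1:,4]); print(st[i],ce[i]+[x-16,y-14], onz(c,*(ce[i]+[x-16,y-14]),.045))
cv2.imwrite('pics/t1.png',cv2.resize(c['frame'][150:260,180:460],None,fx=2.8,fy=2.8,interpolation=cv2.INTER_CUBIC))
E
```

```text
[0.56232006 0.13930221 0.16312769] 69.87442176639146
[277.28790649 206.41986754]
[  8  10  15  11 140] [276.09285714 207.15714286] [0.56618019 0.14441679 0.045     ]
```

View pics/t1.png

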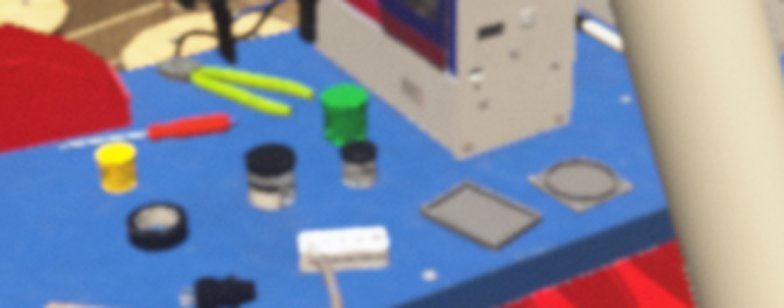

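The crop shows the large black-lid tub at scene px (276,207), clear of its neighbours, with the fingers above it. The two views agree to about 4 mm.

>>> {"op": "step_arm", "data": {"targets": "0.5 -0.2 1 0;0 0 3 0;0 0 3 0;0 0 3 0;0 0 2.5 0;0 0 2 0;0 0 0.5 0;0 0 0 0;0 0 0 0;0 0 0 0"}}

```text
time_s: 9.67
tcp_pos: [0.5698, 0.1427, 0.0173]
ee_rot: [[1.0, 0.001, 0.003], [0.001, -1.0, 0.001], [0.003, -0.001, -1.0]]
wrist_force: [0.2, 0.4, 0.4]
gripper_width: 0.802
gripper_force: 0.0
```

>>> {"op": "step_arm", "data": {"targets": "0 0 0 0;0 0 0 0;0 0 0 0;0 0 0 0;0 0 0 0;0 0 0 0;0 0 0 0;0 0 0 0", "claw": 4}}

```text
time_s: 10.33
tcp_pos: [0.569, 0.1421, 0.016]
ee_rot: [[1.0, 0.0, 0.001], [0.0, -1.0, 0.0], [0.001, -0.0, -1.0]]
wrist_force: [-0.8, 0.7, 4.2]
gripper_width: 0.535
gripper_force: 29.5
```

>>> {"op": "step_arm", "data": {"targets": "0 0 -0.5 0;0 0 -1 0;0 0 -2 0;0 0 -3 0;0 0 -4 0;0 0 -4 0;-4 0 0 0;-4 0 0 0;-4 0 0 0;0 0 0 0;0 0 0 0;0 0 0 0"}}

```text
time_s: 11.33
tcp_pos: [0.4493, 0.1425, 0.1616]
ee_rot: [[1.0, 0.001, 0.002], [0.001, -1.0, 0.001], [0.002, -0.001, -1.0]]
wrist_force: [0.5, 0.4, -0.6]
gripper_width: 0.533
gripper_force: 29.7
```

>>> {"op": "step_arm", "data": {"targets": "-0.75 3.85 0 0;-0.75 3.85 0 0;0 3.85 0 0;0 3.85 0 0;0 3.85 0 0;0 3.85 0 0;0 3.95 0 0;0 0 0 0;0 0 2.5 0;0 0 3.5 0;0 0 3.5 0;0 0 2.5 0"}}

```text
time_s: 12.33
tcp_pos: [0.434, -0.1289, 0.0383]
ee_rot: [[1.0, -0.002, -0.001], [-0.002, -1.0, 0.0], [-0.001, -0.0, -1.0]]
wrist_force: [-0.9, -0.6, -1.2]
gripper_width: 0.539
gripper_force: 29.7
```

>>> {"op": "step_arm", "data": {"targets": "0 0 0.7 0;0 0 0.7 0;0 0 0 0;0 0 0 0;0 0 0 0;0 0 0 0"}}

```text
time_s: 12.83
tcp_pos: [0.435, -0.1284, 0.0279]
ee_rot: [[1.0, 0.0, 0.003], [0.0, -1.0, 0.0], [0.003, -0.0, -1.0]]
wrist_force: [0.6, -0.0, -0.1]
gripper_width: 0.539
gripper_force: 29.7
```

>>> {"op": "step_arm", "data": {"targets": "-0.1 0 0.3 0;0 0 0.3 0;0 0 0.2 0;0 0 0.1 0;0 0 0 0;0 0 0 0;0 0 0 0"}}

```text
time_s: 13.42
tcp_pos: [0.4329, -0.1285, 0.0188]
ee_rot: [[1.0, 0.001, 0.0], [0.001, -1.0, -0.0], [0.0, 0.0, -1.0]]
wrist_force: [-3.6, 2.3, 11.7]
gripper_width: 0.537
gripper_force: 29.4
```

>>> {"op": "step_arm", "data": {"targets": "0 0 0 0;0 0 0 0;0 0 0 0;0 0 0 0;0 0 0 0;0 0 -1 0;0 0 -3 0;0 0 -4 0;0 0 -4 0;0 0 -3 0;0 0 0 0;0 0 0 0", "claw": 7}}

```text
time_s: 14.42
tcp_pos: [0.4338, -0.1283, 0.1692]
ee_rot: [[1.0, -0.0, 0.005], [-0.0, -1.0, 0.0], [0.005, -0.0, -1.0]]
wrist_force: [0.1, -0.1, -0.5]
gripper_width: 0.805
gripper_force: 0.0
```

>>> {"op": "step_arm", "data": {"targets": "0 -4.1 0 0;0 -4.1 0 0;0 -4.1 0 0;0 -4.1 0 0;0 -4.1 0 0;0 -4.1 0 0;0 -4.1 0 0;0 -4.1 0 0;0 -4.1 0 0;0 -4.1 0 0;0 -4.1 0 0;0 -4.1 0 0", "claw": 7}}

```text
time_s: 15.42
tcp_pos: [0.4316, 0.3647, 0.1653]
ee_rot: [[1.0, 0.0, -0.003], [0.0, -1.0, -0.003], [-0.003, 0.003, -1.0]]
wrist_force: [-0.1, 0.3, -0.6]
gripper_width: 0.806
gripper_force: 0.0
```

>>> {"op": "step_arm", "data": {"targets": "-0.2 -1.6 0 0;0 0 0 -6.8;0 0 0 -6.8;0 0 0 -6.8;0 0 0 -6.8;0 0 0 -6.8;0 0 0 -6.8;0 0 0 -6.8;0 0 0 0;0 0 0 0;0 0 0 0"}}

```text
time_s: 16.33
tcp_pos: [0.4305, 0.379, 0.1665]
ee_rot: [[0.676, 0.737, -0.001], [0.737, -0.676, -0.002], [-0.002, 0.0, -1.0]]
wrist_force: [0.3, -0.3, 0.1]
gripper_width: 0.807
gripper_force: 0.0
```

```bash
python3 - <<'E'
from m import *
s=sense(); R=np.array(s['ee_rot']); print(s['tcp_pos'],np.degrees(np.arctan2(R[1,0],R[0,0])),s['joints'])
for t in [(.432,.380),(.4335,.379)]: print(R.T@(np.array([*t,.012])-s['tcp_pos'])*100)
c=cap('scene'); m=blobs(c); 
p=[proj(c,[.432,.380,.034]),proj(c,[.432,.380,0])]; print(p)
cv2.imwrite('pics/ca.png',cv2.resize(c['frame'][200:320,130:300],None,fx=4,fy=4,interpolation=cv2.INTER_CUBIC))
# carton top corners by expected pose
a=np.radians(47.7); L=np.array([np.cos(a),np.sin(a)]);N=np.array([-L[1],L[0]])
for z in(.034,0):
  print([np.round((proj(c,[*(np.array([.432,.380])+i*.035*L+j*.023*N),z])-[130,200])*4).tolist() for i,j in((1,1),(1,-1),(-1,-1),(-1,1))])
E
```

```text
[0.43050899 0.3790094  0.1665012 ] 47.43861394969588 [ 5.75317421e+01  1.97769036e+01 -1.15325555e+01 -1.06633397e-02
 -5.88065871e+01  7.99124154e+01]
[ 0.20505086  0.03975664 15.44974544]
[ 0.23285246  0.21787758 15.44972453]
[array([207.8366889 , 265.29503646]), array([209.75586073, 277.26757209])]
[[235.0, 279.0], [270.0, 230.0], [386.0, 244.0], [354.0, 294.0]]
[[244.0, 327.0], [278.0, 277.0], [392.0, 291.0], [362.0, 342.0]]
```

View pics/ca.png

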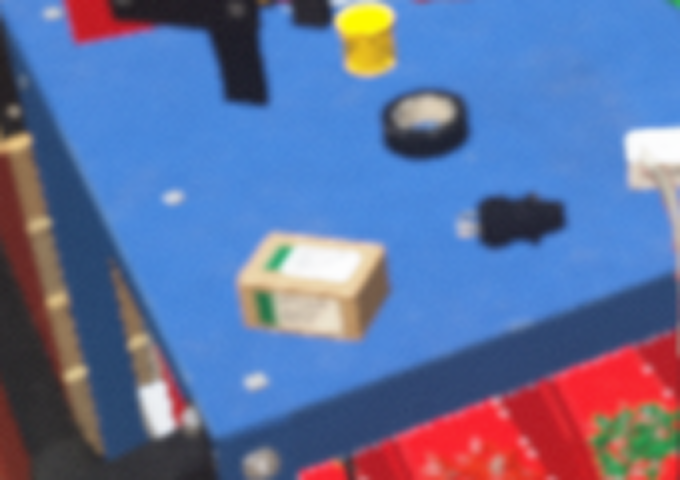

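Predicted carton corners (235,279) and (386,244) match the crop to about 1 image pixel, so the pose is confirmed.

>>> {"op": "step_arm", "data": {"targets": "0.2 0.1 1 0;0 0 3 0;0 0 3 0;0 0 3 0;0 0 3 0;0 0 2 0;0 0 0.3 0;0 0 0 0;0 0 0 0;0 0 0 0"}}

```text
time_s: 17.22
tcp_pos: [0.4337, 0.3815, 0.0161]
ee_rot: [[0.674, 0.739, 0.002], [0.739, -0.674, 0.003], [0.003, -0.0, -1.0]]
wrist_force: [0.4, 0.6, 0.6]
gripper_width: 0.808
gripper_force: 0.0
```

>>> {"op": "step_arm", "data": {"targets": "0 0 0 0;0 0 0 0;0 0 0 0;0 0 0 0;0 0 0 0;0 0 0 0;0 0 0 0;0 0 0 0;0 0 0 0", "claw": 4}}

```text
time_s: 17.97
tcp_pos: [0.433, 0.3805, 0.015]
ee_rot: [[0.674, 0.739, 0.0], [0.739, -0.674, 0.0], [0.0, 0.0, -1.0]]
wrist_force: [-1.5, -1.4, 4.7]
gripper_width: 0.522
gripper_force: 30.0
```

>>> {"op": "step_arm", "data": {"targets": "0 0 -0.5 0;0 0 -1 0;0 0 -2 0;0 0 -3 0;0 0 -4 0;0 0 -4 0;0 0 0 5.1;0 0 0 5.1;0 0 0 5.1;0 0 0 5.1;0 0 0 5.1;0 0 0 5.2"}}

```text
time_s: 18.97
tcp_pos: [0.4327, 0.3801, 0.1599]
ee_rot: [[0.958, 0.286, -0.0], [0.286, -0.958, 0.0], [-0.0, -0.0, -1.0]]
wrist_force: [0.2, 0.5, -0.9]
gripper_width: 0.528
gripper_force: 30.0
```

>>> {"op": "step_arm", "data": {"targets": "0 0 0 0;0 0 0 0;0 0 0 0"}}

```text
time_s: 19.22
tcp_pos: [0.4328, 0.3803, 0.1597]
ee_rot: [[0.956, 0.292, -0.0], [0.292, -0.956, 0.0], [-0.0, -0.0, -1.0]]
wrist_force: [-0.2, -0.1, -0.8]
gripper_width: 0.523
gripper_force: 30.0
```

```bash
python3 - <<'E'
from m import *
s=sense(); R=np.array(s['ee_rot']); print(s['tcp_pos'],np.degrees(np.arctan2(R[1,0],R[0,0])),s['gripper_width'])
print(R.T@(np.array([.434,-.0103,.018])-s['tcp_pos'])*100)
E
```

```text
[0.4327662  0.38026763 0.15966889] 17.004413365207917 0.5234324725251397
[-11.30266598  37.38673533  14.16433871]
```

10 rows of (-1.13, 3.74), then down.

>>> {"op": "step_arm", "data": {"targets": "-1.13 3.74 0 0;-1.13 3.74 0 0;-1.13 3.74 0 0;-1.13 3.74 0 0;-1.13 3.74 0 0;-1.13 3.74 0 0;-1.13 3.74 0 0;-1.13 3.74 0 0;-1.13 3.74 0 0;-1.13 3.74 0 0;0 0 0 0;0 0 2 0"}}

```text
time_s: 20.22
tcp_pos: [0.4362, -0.0119, 0.1427]
ee_rot: [[0.957, 0.289, 0.009], [0.289, -0.957, 0.002], [0.009, 0.001, -1.0]]
wrist_force: [0.6, 0.1, -0.5]
gripper_width: 0.527
gripper_force: 30.0
```

>>> {"op": "step_arm", "data": {"targets": "0 0 3 0;0 0 3 0;0 0 3 0;0 0 1.5 0;0 0 0.7 0;0 0 0 0;0 0 0 0;0 0 0 0;0 0 0 0"}}

```text
time_s: 20.97
tcp_pos: [0.4345, -0.0099, 0.0288]
ee_rot: [[0.957, 0.291, 0.003], [0.291, -0.957, 0.001], [0.003, -0.0, -1.0]]
wrist_force: [0.6, -0.1, -1.1]
gripper_width: 0.523
gripper_force: 30.0
```

```bash
python3 - <<'E'
from m import *
s=sense(); R=np.array(s['ee_rot']); print(s['tcp_pos'],np.degrees(np.arctan2(R[1,0],R[0,0])),s['gripper_width'])
print(R.T@(np.array([.434,-.0103,.018])-s['tcp_pos'])*100)
E
```

```text
[ 0.43454044 -0.00991439  0.02880588] 16.932588439174832 0.5233573941818901
[-0.06636649  0.021219    1.08038126]
```

>>> {"op": "step_arm", "data": {"targets": "0 0 0.3 0;0 0 0.3 0;0 0 0.2 0;0 0 0.2 0;0 0 0 0;0 0 0 0;0 0 0 0"}}

```text
time_s: 21.55
tcp_pos: [0.4335, -0.0104, 0.0179]
ee_rot: [[0.957, 0.291, 0.0], [0.291, -0.957, -0.0], [0.0, 0.0, -1.0]]
wrist_force: [-2.0, 0.9, 5.9]
gripper_width: 0.523
gripper_force: 30.0
```

>>> {"op": "step_arm", "data": {"targets": "0 0 0 0;0 0 0 0;0 0 0 0;0 0 0 0;0 0 -1 0;0 0 -3 0;0 0 -4 0;0 0 -4 0;0 0 -3 0;0 0 0 0;0 0 0 0;0 0 0 0", "claw": 6}}

```text
time_s: 22.55
tcp_pos: [0.4327, -0.0104, 0.1669]
ee_rot: [[0.957, 0.29, -0.001], [0.29, -0.957, 0.0], [-0.001, -0.001, -1.0]]
wrist_force: [0.1, -0.4, 0.2]
gripper_width: 0.69
gripper_force: 0.0
```

```bash
python3 - <<'E'
from m import *
s=sense(); R=np.array(s['ee_rot']); print(s['tcp_pos'],np.degrees(np.arctan2(R[1,0],R[0,0])),s['gripper_width'])
print(R.T@(np.array([.4347,.2506,.012])-s['tcp_pos'])*100)
c=cap('scene'); o=np.array([.4369,.2562]);a=np.radians(68.4); L=np.array([np.cos(a),np.sin(a)]);N=np.array([L[1],-L[0]])
im=cv2.resize(c['frame'][235:275,235:295],None,fx=10,fy=10,interpolation=cv2.INTER_CUBIC)
for x in(-16,16):
  for y in(-32,20,32):
    for z,k in((.0,(0,255,0)),(.028,(0,255,255))):
      p=(proj(c,[*(o+L*y/1000+N*x/1000),z])-[235,235]+.5)*10; cv2.circle(im,tuple(int(q) for q in p),4,k,-1)
cv2.imwrite('pics/co.png',im)
E
```

```text
[ 0.43270799 -0.01043344  0.16692508] 16.87584948804211 0.689816214973745
[  7.78410511 -24.91347366  15.49737342]
```

View pics/co.png

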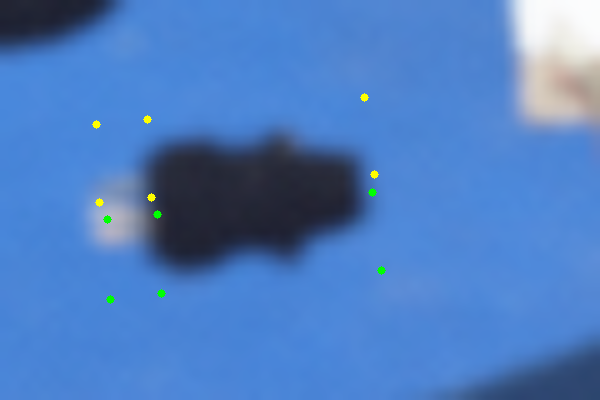

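The overlay of the predicted connector body and pins agrees with the image to about 1 pixel. The pins are at the left end (100,215).

>>> {"op": "step_arm", "data": {"targets": "1.11 -3.56 0 0;1.11 -3.56 0 0;1.11 -3.56 0 0;1.11 -3.56 0 0;1.11 -3.56 0 0;1.11 -3.56 0 0;1.12 -3.56 0 0;0 0 0 -6.5;0 0 0 -6.5;0 0 0 -6.5;0 0 0 -6.5;0 0 0 -6.5", "claw": 6}}

```text
time_s: 23.6
tcp_pos: [0.4346, 0.2501, 0.1653]
ee_rot: [[0.646, 0.763, -0.003], [0.763, -0.646, -0.003], [-0.005, -0.0, -1.0]]
wrist_force: [0.5, -0.2, 0.2]
gripper_width: 0.692
gripper_force: 0.0
```

>>> {"op": "step_arm", "data": {"targets": "0 0 0 -6.5;0 0 0 -6.5;0 0 0 -6;0 0 3 0;0 0 3 0;0 0 3 0;0 0 0 0;0 0 0 0;0 0 0 0"}}

```text
time_s: 24.35
tcp_pos: [0.4361, 0.2511, 0.078]
ee_rot: [[0.368, 0.93, 0.001], [0.93, -0.368, -0.0], [-0.0, 0.001, -1.0]]
wrist_force: [-0.3, 0.3, -0.1]
gripper_width: 0.691
gripper_force: 0.0
```

```bash
python3 - <<'E'
from m import *
s=sense(); R=np.array(s['ee_rot']); print(s['tcp_pos'],np.degrees(np.arctan2(R[1,0],R[0,0])),s['gripper_width'],s['joints'])
print(R.T@(np.array([.4347,.2512,.012])-s['tcp_pos'])*100)
E
```

```text
[0.43605581 0.25110437 0.07797378] 68.43814053334205 0.6909958866470604 [ 4.84747804e+01  1.95776685e+01 -2.74263834e+01  5.20392531e-02
 -4.29893343e+01  1.09925298e+02]
[-0.04025526 -0.13370858  6.59730004]
```

>>> {"op": "step_arm", "data": {"targets": "0 -0.1 2 0;0 0 2 0;0 0 2 0;0 0 0.6 0;0 0 0 0;0 0 0 0;0 0 0 0;0 0 0 0"}}

```text
time_s: 25.02
tcp_pos: [0.4354, 0.2519, 0.013]
ee_rot: [[0.368, 0.93, 0.002], [0.93, -0.368, 0.002], [0.003, 0.001, -1.0]]
wrist_force: [1.3, -0.5, 0.6]
gripper_width: 0.69
gripper_force: 0.0
```

>>> {"op": "step_arm", "data": {"targets": "0 0 0 0;0 0 0 0;0 0 0 0;0 0 0 0;0 0 0 0;0 0 0 0;0 0 0 0;0 0 0 0;0 0 0 0", "claw": 2.4}}

```text
time_s: 25.77
tcp_pos: [0.4345, 0.251, 0.0116]
ee_rot: [[0.368, 0.93, -0.0], [0.93, -0.368, -0.0], [-0.0, -0.0, -1.0]]
wrist_force: [-1.3, -0.5, 1.1]
gripper_width: 0.34
gripper_force: 30.0
```

>>> {"op": "step_arm", "data": {"targets": "0 0 -0.5 0;0 0 -1 0;0 0 -2 0;0 0 -3 0;0 0 -4 0;0 0 -4 0;0 0 0 5;0 0 0 6.6;0 0 0 6.6;0 0 0 6.6;0 0 0 6.6;0 0 0 6.6"}}

```text
time_s: 26.77
tcp_pos: [0.4343, 0.2509, 0.1567]
ee_rot: [[0.865, 0.501, -0.0], [0.501, -0.865, 0.0], [-0.0, -0.0, -1.0]]
wrist_force: [-0.4, -0.3, 0.0]
gripper_width: 0.346
gripper_force: 30.0
```

>>> {"op": "step_arm", "data": {"targets": "0 0 0 6.6;0 0 0 6.6;0 0 0 6.6;0 0 0 6.6;0 0 0 0;0 0 0 0;0 0 0 0"}}

```text
time_s: 27.35
tcp_pos: [0.4344, 0.251, 0.1566]
ee_rot: [[0.997, 0.072, -0.0], [0.072, -0.997, -0.0], [-0.0, 0.0, -1.0]]
wrist_force: [-0.0, 0.4, 0.0]
gripper_width: 0.341
gripper_force: 30.0
```

```bash
python3 - <<'E'
from m import *
s=sense(); R=np.array(s['ee_rot']); print(s['tcp_pos'],np.degrees(np.arctan2(R[1,0],R[0,0])),s['gripper_width'])
a=np.radians(3.8);L=np.array([np.cos(a),np.sin(a)])
t=np.array([.4137,-.385])-.006*L
print(t,R.T@(np.array([*t,.015])-s['tcp_pos'])*100)
c=cap('scene')
p=proj(c,s['tcp_pos']).astype(int); x,y=np.maximum(p-[45,35],0); cv2.imwrite('pics/co2.png',cv2.resize(c['frame'][y:y+70,x:x+90],None,fx=6,fy=6,interpolation=cv2.INTER_CUBIC))
E
```

```text
[0.43443406 0.25098958 0.1565645 ] 4.135025808360671 0.34056500970534576
[ 0.40771319 -0.38539764] [-7.25219755 63.28017666 14.1582815 ]
```

View pics/co2.png

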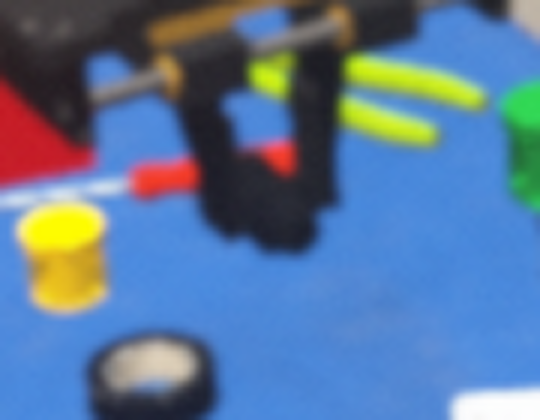

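The connector is held level between the fingers (260,200).

>>> {"op": "step_arm", "data": {"targets": "-0.45 3.96 0 0;-0.45 3.96 0 0;-0.45 3.96 0 0;-0.45 3.96 0 0;-0.45 3.96 0 0;-0.45 3.96 0 0;-0.45 3.96 0 0;-0.45 3.96 0 0;-0.45 3.96 0 0;-0.45 3.96 0 0;-0.45 3.96 0 0;-0.45 3.96 0 0"}}

```text
time_s: 28.4
tcp_pos: [0.4133, -0.2287, 0.1569]
ee_rot: [[0.997, 0.071, 0.001], [0.071, -0.997, -0.0], [0.001, 0.0, -1.0]]
wrist_force: [1.7, 0.5, -0.4]
gripper_width: 0.343
gripper_force: 30.0
```

>>> {"op": "step_arm", "data": {"targets": "-0.46 3.95 0 0;-0.46 3.95 0 0;-0.46 3.95 0 0;-0.46 3.95 0 0;0 0 0 0;0 0 3 0;0 0 3 0;0 0 3 0;0 0 2 0;0 0 0 0;0 0 0 0;0 0 0 0"}}

```text
time_s: 29.4
tcp_pos: [0.4076, -0.3863, 0.0479]
ee_rot: [[0.997, 0.071, 0.002], [0.071, -0.997, -0.002], [0.002, 0.002, -1.0]]
wrist_force: [0.2, -0.4, -0.5]
gripper_width: 0.342
gripper_force: 30.0
```

```bash
python3 - <<'E'
from m import *
s=sense(); R=np.array(s['ee_rot']); print(s['tcp_pos'],np.degrees(np.arctan2(R[1,0],R[0,0])),s['gripper_width'])
print(R.T@(np.array([.4077,-.3854,.015])-s['tcp_pos'])*100)
E
```

```text
[ 0.40760823 -0.38631613  0.04791843] 4.073484077280644 0.34173834139796344
[ 0.00948495 -0.09664103  3.29169877]
```

>>> {"op": "step_arm", "data": {"targets": "0 -0.1 1 0;0 0 1 0;0 0 0.5 0;0 0 0.3 0;0 0 0.3 0;0 0 0.2 0;0 0 0.1 0;0 0 0 0;0 0 0 0;0 0 0 0"}}

```text
time_s: 30.23
tcp_pos: [0.4064, -0.3846, 0.0145]
ee_rot: [[0.998, 0.07, -0.0], [0.07, -0.998, -0.0], [-0.0, 0.0, -1.0]]
wrist_force: [-3.3, 3.7, 10.6]
gripper_width: 0.343
gripper_force: 30.0
```

Contact. Release, rise, and check.

>>> {"op": "step_arm", "data": {"targets": "0 0 0 0;0 0 0 0;0 0 0 0;0 0 0 0;0 0 -1 0;0 0 -3 0;0 0 -4 0;0 0 -4 0;0 0 -3 0;0 0 -4 0;0 0 -4 0;0 0 0 0", "claw": 5}}

```text
time_s: 31.23
tcp_pos: [0.4097, -0.3877, 0.2529]
ee_rot: [[0.997, 0.071, 0.014], [0.071, -0.997, -0.012], [0.014, 0.013, -1.0]]
wrist_force: [0.5, -0.4, 1.0]
gripper_width: 0.574
gripper_force: 0.0
```

>>> {"op": "step_arm", "data": {"targets": "0 -4 0 0;0 -4 0 0;0 -4 0 0;0 -4 0 0;0 -4 0 0;0 -4 0 0;0 -4 0 0;0 -4 0 0;0 -4 0 0;0 -4 0 0;0 -4 0 0;0 -4 0 0"}}

```text
time_s: 32.23
tcp_pos: [0.3721, 0.096, 0.2433]
ee_rot: [[0.998, 0.07, 0.002], [0.07, -0.998, 0.001], [0.002, -0.001, -1.0]]
wrist_force: [2.3, -0.4, 1.0]
gripper_width: 0.574
gripper_force: 0.0
```

>>> {"op": "step_arm", "data": {"targets": "0 -4 0 0;0 -4 0 0;0 -4 0 0;0 -4 0 0;0 -4 0 0;0 -4 0 0;0 0 0 0;0 0 0 0"}}

```text
time_s: 32.9
tcp_pos: [0.3557, 0.3352, 0.2421]
ee_rot: [[0.997, 0.072, -0.001], [0.072, -0.997, -0.001], [-0.001, 0.001, -1.0]]
wrist_force: [0.1, -1.1, -0.1]
gripper_width: 0.573
gripper_force: 0.0
```

```bash
python3 - <<'E'
from h import *
c=cap('top','end.png'); g=cap('scene')['frame']
a=cv2.resize(c['frame'][205:275,295:455],None,fx=5,fy=5,interpolation=cv2.INTER_CUBIC)
b=cv2.resize(g[130:250,200:500],(800,320),interpolation=cv2.INTER_CUBIC)[:249]
T=dict(ch=(.434,-.0104,.037),th=(.4333,-.1282,.054),vh=(.4162,-.2537,.053),nh=(.4137,-.385,.017))
for p in T.values():
    q=(proj(c,p)-[295,205]+.5)*5; cv2.circle(a,tuple(int(i) for i in q),4,(0,0,255),-1)
cv2.imwrite('pics/end2.png',np.vstack([a,b]))
print(sense()['tcp_pos'])
E
```

```text
[0.35591148 0.33312745 0.24243128]
```

View pics/end2.png

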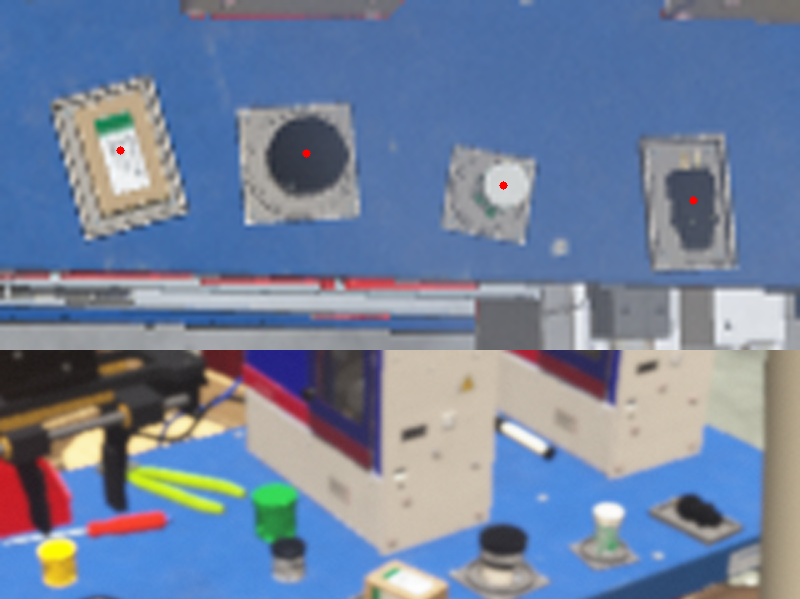

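All four parts stand upright in their holders. The red predicted centres fall on the carton (120,150), lid (307,153), cap (503,185) and connector (693,200), each within a few mm.

```bash
python3 -c "
from h import *
print(r.finish_job())"
```

```text
the job is handed in; nothing more can be done
None
```

The tub, vial, carton and connector are each upright in their own holder and within a few mm of centre in the last pictures; the tape roll and gauge block were never touched, and the job was handed in at about 33 s (no verdict was shown).

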